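Load the vial carrier and snap its clamp lever over

TASK

Push the white vial carrier along its track by its blue end plate until it is fully home against the end stop. Then push the red-handled clamp lever over, past its dead point, until it snaps into lock and the foot holds the carrier down. Do not lift or tip the carrier, and leave the loose vials and other things around the dock where they are.

Things in the scene. Friction and masses are not known exactly. Their poses are not given: they have to be found in the camera images.
- dock: Loading dock fixed to the bench: aluminium base plate 12 mm thick, dock x -240 to +60, y -85 to +125 mm; track between two dark rails, inner faces at y = +-32 mm, tops 28 mm above the bench. Origin on the bench under the middle of the grey bridge over the track (28 mm along x, 112 mm along y, top 96 mm up). Dock +x is the loading direction, +z up. Stop face at dock x = +30 mm.
- carrier: Loose white vial carrier in the track, 150 (x) by 60 (y) mm, block 30 mm tall, about 0.35 kg; ten amber, blue-capped vials fixed in it (tops 44 mm above its underside). Origin: centre of its underside; its x is along dock x. Fully home against the stop, its origin is at dock x = -45 mm; it starts 40 to 75 mm short. Slides with about 2 to 6 N.
- push_plate (a point): Centre of the outer face of the carrier's blue upright end plate, the face to push: 60 mm wide, from the base plate to 60 mm above it; this point is 52 mm above the bench. It faces dock -x. With the carrier home this face is at dock x = -120 mm, and the open lever's red bar is still over 45 mm beyond it in dock x, to the +y side.
- lever (a joint): Clamp lever angle, rad. 0: open, leaning 0.60 back from upright towards dock -x. Grows as it is pushed towards dock +x; dead point upright, at about 0.60 to 0.65. Short of that it springs back to 0; beyond, it snaps by itself to 1.30 (locked, leaning 0.70 towards dock +x; above 1.2 counts as locked). About 6 to 8 N at the bar to start, less towards the dead point.
- lever_bar (a point): Centre of the red cross bar on the lever: round bar 18 mm thick and 70 mm long along dock y, 100 mm from the hinge. Turns with the lever (142 mm above the bench when open, 160 mm upright, 136 mm locked). The steel stem below it is 12 mm thick, with a spring strut from a pin 45 mm above the hinge, on the +y side, down to the base.
- lever_hinge (a point): Hinge of the lever, on the dock at dock x = 0, y = +84 mm, 60 mm above the bench. The lever turns about the dock's y axis.
- foot: Round black rubber foot, 22 mm wide, under the middle of the bridge. The lever drives it down onto the black pad at the carrier's far end; locked with the carrier home, it presses with about 9 N. Origin: centre of its underside, 52 mm above the bench when open.
- vial_amber: Bystander, not to be disturbed: a small amber glass vial with a white cap, 22 mm wide and 46 mm tall, standing loose on the dock's base plate. Origin at the centre of its underside.
- vial_green: Bystander, not to be disturbed: a small green glass vial with a black cap, 22 mm wide and 46 mm tall, standing loose on the dock's base plate. Origin at the centre of its underside.
- vial_white: Bystander, not to be disturbed: a small white vial with a red cap, 22 mm wide and 46 mm tall, standing loose on the dock's base plate on the lever side, near the loading end. Origin at the centre of its underside.
- beaker: Bystander, not to be disturbed: a clear open beaker, 72 mm wide and 85 mm tall, on the bench. Origin at the centre of its underside.
- solvent: Bystander, not to be disturbed: an amber bottle with a blue cap, 68 mm wide and 140 mm tall, on the bench. Origin at the centre of its underside.
- pill_jar: Bystander, not to be disturbed: a white jar with a green lid, 52 mm wide and 70 mm tall, on the bench. Origin at the centre of its underside.
- screwdriver: Bystander, not to be disturbed: a red-handled screwdriver, 200 mm long, lying on the bench. Origin at the underside half-way along it.
There are look-alikes about, which are no part of the job. Leave any purple look-alike of the carrier alone.

How it is judged:
By the outcome, as a careful person would: the job done as asked, in the order asked, and still so for the second after the job is handed in, with the robot touching nothing.
It also fails if it takes over 43 s, if anything falls off the work surface, if the arm or the gripper's body presses on something with over 40 N, if the wrist force passes 120 N, or if a joint passes its speed limit or range.

ROBOT

A 6-joint arm with a two-finger parallel gripper is mounted at the origin on the work surface. World frame = base frame: x ahead of the robot, y to its left, z up, the work surface at z = 0. Lengths are in m, angles in degrees, forces in N, time in s.
With the tool pointing down it reaches from about 0.275 to 1 m from the base axis. Payload 8.4 kg.
Tool frame: the origin (TCP) lies on the centre line of the jaws, within the pads' length; the fingertips stand 14 mm ahead of it and the grasp point (between the pads) lies 5 mm behind it; z points along the fingers, x is the direction in which the jaws open and shut, and the axes are right-handed (so a half turn about z gives the same grasp; the last joint's range is limited). The gripper opens to 85 mm and grips with 20 to 120 N. Pads are 22 mm wide; open, the fingers measure 114 mm over their backs; the gripper's body (76 mm by 85 mm) begins 54 mm behind the grasp point. The pads swing forward as they close: fully open they stand 13 mm farther back than shut.
Start: joints at [-76.857, 20.225, 93.587, -0, 66.188, -0.138], TCP at [0.144, -0.608, 0.245] pointing down, gripper open.
Joint ranges: [-150.9, 150.9], [-52.94, 120.26], [3.33, 152.33], [-74.26, 254.26], [0, 154.13], [-172.89, 172.89]. Speed limits (degrees/s): [127.2, 127.2, 159.86, 180, 180, 180].

INTERFACE

Orientations are given as [roll, pitch, yaw] about the fixed x, y, z axes, in that order (R = Rz(yaw) Ry(pitch) Rx(roll)).
In Python, from station import r gives the robot as it stands.
- The arm moves only by the tool step_arm, never from a script. Its argument "motion" is a list of rows, each a list of 7 numbers: the closure, from -1 (fully open) to 1 (shut), then the shift along the tool's x, y, z in m, then the turn, a rotation vector about the tool's x, y, z in degrees. A call has 1 to 10 rows; each row shifts and turns the commanded pose from where the row before left it, along the tool's axes as they then stand; what a row does not reach is not made up. A row lasts 1/10 s, in which the tool goes at most 50 mm and 8.59 degrees, less where a joint would pass 70% of its speed; a pose out of reach is approached as far as the arm can. A call with a gripper value outside its range is refused whole. The fingers move at their own pace and stop on an object; "force" is the grip in N (left out, the last holds). Time passes only in rows, so rows that do not move let the fingers close. It gives the time, the measured TCP pose, the force and the opening at its end, in the units of the state.
- r.state(): the state, without advancing time (a new reading comes with each control period).
- r.read_camera(name): name is "scene" or "top" or "wrist"; returns (picture, depth): 420x560x3 uint8, red, green, blue; 420x560 float32, m along the optical axis (not along the pixel's ray), 0 where there is no reading.
- r.calibration(name): a dict with "fx", "fy", "cx", "cy" (pixels), "rvec" (rotation vector, rad) and "tvec" (3), from world to camera coordinates, as OpenCV has them; the wrist camera has in their place "T_tool_cam" (4x4, takes a point from camera to tool coordinates, whose origin is the TCP and whose axes are the tool frame's). Camera axes: x right, y down, z forward; pixel columns grow to the right and rows downward; lengths in m; the calibration is good to about 2 mm. A picture is of the moment at which its call begins: read the wrist's pose just before it. calibration takes no time and is no camera call.
- r.close_job(): hands the job in, once; it reports no verdict.
The state is a dict: "clock": time; "qpos": joint angles; "qd": joint speeds; "joint_efforts": joint torques, N m; "tcp_pos": TCP position; "tcp_rot": TCP orientation; "contact_force": force on the tool from outside, world axes, zero at the start; "torque": the same for the moment, N m; "opening": finger opening in m.
Only numpy, scipy, OpenCV 4.12 (cv2) and the standard library are available. Lean on these libraries where they do the work, as an engineer would, in place of code of your own. Each camera call takes 0.05 s, during which the arm holds its last target.

## Working session

There is one attempt and no reset: what is moved stays moved. The work goes in short steps, Python scripts to look and compute and a tool call to move; the robot and the scene stay as the last step left them, time stands still between calls to the robot, and variables do not carry over. Pictures are saved under pics/ and viewed, and the job is handed in when it is done.

Besides the shell and the picture viewer there is one more tool, called after "Call:" as name(argument=value, ...), one argument or row to a line, values as JSON. step_arm: Moves the arm, as the interface text tells. Its arguments: {"type":"object","properties":{"motion":{"type":"array","items":{"type":"array","items":{"type":"number"}}},"force":{"type":"number"}},"required":["motion"]}

```bash
ls; mkdir -p pics
cat > h.py <<'E'
import numpy as np, cv2
from station import r
from scipy.spatial.transform import Rotation as R
def cam(n):
    c=r.calibration(n)
    K=np.array([[c['fx'],0,c['cx']],[0,c['fy'],c['cy']],[0,0,1]])
    if 'T_tool_cam' in c: return K,c
    return K,cv2.Rodrigues(np.array(c['rvec'],float))[0],np.array(c['tvec'],float)
def pts(depth,K,Rm,t):
    v,u=np.indices(depth.shape)
    P=np.stack([(u-K[0,2])/K[0,0]*depth,(v-K[1,2])/K[1,1]*depth,depth],-1)
    return (P-t)@Rm
E
python3 - <<'E'
from h import *
for n in ("scene","top"):
    p,d=r.read_camera(n); cv2.imwrite(f"pics/{n}0.png",p[...,::-1]); np.savez(f"{n}0.npz",p=p,d=d)
print(r.state()); print(cam("top"))
E
```

```text
pics
{'clock': 0.1, 'qpos': array([-7.68574959e+01,  2.02597532e+01,  9.36219837e+01,  1.21559258e-03,
        6.61884118e+01, -1.37290426e-01]), 'qd': array([ 0.04408008, -0.04009563, -0.11313627, -0.04644576, -0.01118674,
       -0.06598403]), 'joint_efforts': array([-1.52961984e-04, -6.06358767e+01, -3.42820609e+01, -1.97695795e-05,
        3.93652852e-03,  1.98367496e-05]), 'tcp_pos': array([ 0.14348759, -0.60791054,  0.24464443]), 'tcp_rot': array([-1.79998720e+02,  7.01458734e-02, -7.67206962e+01]), 'contact_force': array([ 0.23738822, -0.41144677,  0.20671903]), 'torque': array([-0.01832043,  0.00986362,  0.01380696]), 'opening': 0.08536080542856113}
(array([[414.35233572,   0.        , 277.72508457],
       [  0.        , 414.35233572, 207.15720625],
       [  0.        ,   0.        ,   1.        ]]), array([[-0.01605242, -0.99987058, -0.00107072],
       [-0.98393319,  0.01598697, -0.17781986],
       [ 0.17781396, -0.00180093, -0.98406247]]), array([-0.01914667,  0.56841773,  1.01971765]))
```

View pics/scene0.png

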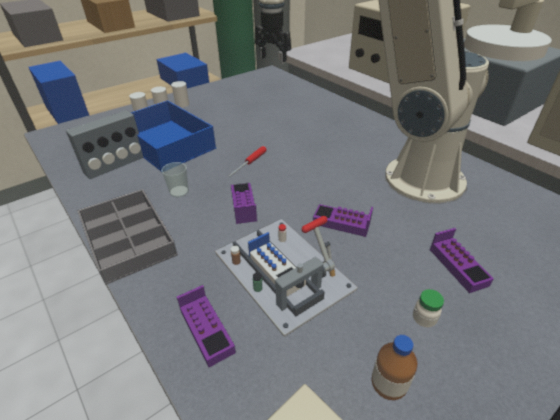

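View pics/top0.png

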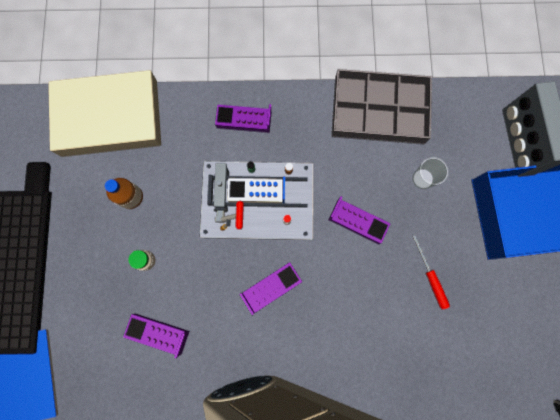

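The top view shows the dock at cols 202-313, rows 162-240, with the bridge on the left at (220,185). The blue end plate is at about (284,190) and the red bar at (240,215). Dock +x therefore points image left, which is about world +y. Next I'll measure.

Run:
```python
from h import *
z=np.load("top0.npz");p,d=z['p'],z['d']
cv2.imwrite("pics/topcrop.png",cv2.resize(p[150:250,190:330],None,fx=5.5,fy=5.5,interpolation=cv2.INTER_CUBIC)[...,::-1])
K,Rm,t=cam("top"); W=pts(d,K,Rm,t)
hsv=cv2.cvtColor(p,cv2.COLOR_RGB2HSV)
# plate
m=((W[...,2]>0.006)&(W[...,2]<0.018)&(hsv[...,1]<60)&(hsv[...,2]>120)).astype(np.uint8)
m[:150]=0;m[250:]=0;m[:,:190]=0;m[:,330:]=0
c=np.vstack(cv2.findContours(m,0,2)[0])
def ray(uv,h):
    uv=np.atleast_2d(uv).astype(float)
    v=np.c_[(uv[:,0]-K[0,2])/K[0,0],(uv[:,1]-K[1,2])/K[1,1],np.ones(len(uv))]@Rm
    o=-t@Rm
    return o+v*((h-o[2])/v[:,2])[:,None]
P=ray(c[:,0],0.012)[:,:2]
rect=cv2.minAreaRect((P*1000).astype(np.float32)); print("plate",rect,m.sum())
print(cv2.boxPoints(rect))
c0=np.array(rect[0])/1000
def mask(lo,hi):
    m=cv2.inRange(hsv,lo,hi); m[:150]=0;m[250:]=0;m[:,:190]=0;m[:,330:]=0;return m
red=mask((0,150,100),(8,255,255))|mask((172,150,100),(180,255,255))
blue=mask((100,120,60),(125,255,255))
for n,mm in(("red",red),("blue",blue)):
    k,l,s,ce=cv2.connectedComponentsWithStats(mm)
    for i in range(1,k):
        if s[i,4]>4:
            q=W[l==i]; q=q[d[l==i]>0]; print(n,s[i],ce[i].round(1),np.median(q,0).round(4),q.min(0).round(3),q.max(0).round(3))
```

```text
plate ((603.50830078125, 7.4784698486328125), (263.1970520019531, 356.6645812988281), 4.24215030670166) 5096
[[ 459.07874  175.5876 ]
 [ 485.4619  -180.09984]
 [ 747.93787 -160.63066]
 [ 721.5547   195.05678]]
red [236 201   8  28 190] [239.1 214.4] [0.5342 0.0624 0.1499] [0.503 0.054 0.142] [0.567 0.07  0.155]
red [284 215   7   7  39] [286.8 218.2] [ 0.5382 -0.0516  0.0575] [ 0.53  -0.059  0.054] [ 0.546 -0.044  0.062]
blue [283 177   3  26  53] [283.6 188. ] [ 0.6138 -0.0446  0.0706] [ 0.585 -0.049  0.02 ] [ 0.654 -0.042  0.077]
blue [250 181   4   5  13] [251.2 183.2] [0.6321 0.0401 0.0551] [0.627 0.035 0.051] [0.637 0.043 0.058]
blue [256 182   3   4  11] [257.1 183.4] [0.6311 0.0245 0.0568] [0.626 0.022 0.054] [0.634 0.027 0.059]
blue [262 182   3   4  11] [263.1 183.4] [0.6312 0.009  0.0556] [0.625 0.006 0.052] [0.635 0.012 0.061]
blue [268 182   3   4  12] [269.  183.5] [ 0.63   -0.0066  0.056 ] [ 0.626 -0.009  0.053] [ 0.634 -0.004  0.058]
blue [274 182   3   4  12] [275.  183.5] [ 0.6296 -0.0222  0.0561] [ 0.626 -0.025  0.051] [ 0.634 -0.02   0.06 ]
blue [249 192   4   4  13] [250.8 193.5] [0.6049 0.0404 0.0559] [0.6   0.038 0.053] [0.608 0.045 0.058]
blue [255 192   4   4  13] [256.6 193.6] [0.6029 0.0249 0.0564] [0.599 0.022 0.052] [0.608 0.03  0.059]
blue [261 192   4   4  13] [262.6 193.6] [0.6028 0.0093 0.0569] [0.599 0.006 0.054] [0.607 0.014 0.06 ]
blue [267 192   4   4  12] [268.8 193.7] [ 0.6029 -0.0062  0.0539] [ 0.6   -0.009  0.051] [ 0.608 -0.001  0.057]
blue [273 192   4   5  12] [274.8 194. ] [ 0.6016 -0.0218  0.0553] [ 0.597 -0.024  0.053] [ 0.608 -0.017  0.059]
```

View pics/topcrop.png

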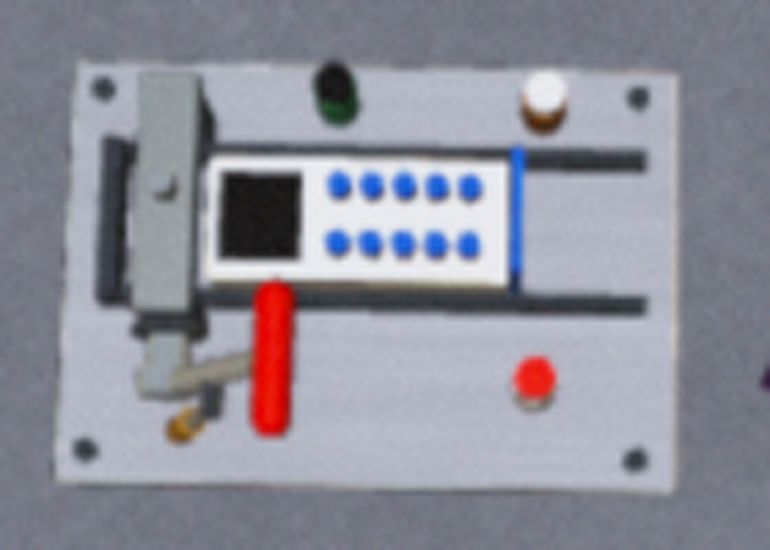

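```bash
cat >> h.py <<'E'
def ray(uv,h,c):
    K,Rm,t=c
    uv=np.atleast_2d(uv).astype(float)
    v=np.c_[(uv[:,0]-K[0,2])/K[0,0],(uv[:,1]-K[1,2])/K[1,1],np.ones(len(uv))]@Rm
    o=-t@Rm
    return o+v*((np.asarray(h)-o[2])/v[:,2])[:,None]
E
python3 - <<'E'
from h import *
c=cam("top")
q=np.array([[80,65],[677,73],[676,492],[55,482]])/5.5+[190,150]-0.4
C=ray(q,0.012,c)[:,:2]*1000
D=np.array([[60,-85],[-240,-85],[-240,125],[60,125]],float)
A,B=D-D.mean(0),C-C.mean(0)
ang=np.arctan2((A[:,0]*B[:,1]-A[:,1]*B[:,0]).sum(),(A*B).sum())
Rt=np.array([[np.cos(ang),-np.sin(ang)],[np.sin(ang),np.cos(ang)]])
o=C.mean(0)-Rt@D.mean(0)
print(np.degrees(ang),o,(D@Rt.T+o-C).round(1))
f=lambda x:((np.array(x)*1000-o)@Rt).round(1)
print("bar",f([.5342,.0624]),"cap",f([.5382,-.0516]),"plate",f([.6138,-.0446]))
print("plate back top edge", f(ray([[523/5.5+190-.4,150/5.5+150],[523/5.5+190-.4,285/5.5+150]],[.072,.072],c)[:,:2]/1))
for n,u in(("amb",(545,88)),("grn",(333,80)),("red",(536,378)) ): print(n,f(ray(np.array(u)/5.5+[190,150]-.4,.058,c)[0,:2]))
np.savez("dock.npz",ang=ang,o=o)
E
```

```text
88.08441357340591 [619.84236119 115.65037973] [[ 1.4  2. ]
 [ 0.3 -1.2]
 [-1.  -1.1]
 [-0.7  0.3]]
bar [-56.1  83.8] cap [-169.9   76. ] plate [-160.4    0.7]
plate back top edge [[-162.2  -27.4]
 [-163.2   36.7]]
amb [-172.4  -62.6]
grn [-71.5 -64.8]
red [-170.    76.8]
```

The blue face is at dock x ≈ -163, about 43 mm short. The bar comes out at (-56, 84), which agrees with the spec. The dock frame is consistent: origin (0.620, 0.116), yaw ≈ 88°. I'll close the gripper and turn to yaw ≈ -2 so that tool -y is dock +x.

Call:
step_arm(
  motion=[
    [1, 0, 0, 0, 0, 0, -8.3],
    [1, 0, 0, 0, 0, 0, -8.3],
    [1, 0, 0, 0, 0, 0, -8.3],
    [1, 0, 0, 0, 0, 0, -8.3],
    [1, 0, 0, 0, 0, 0, -8.3],
    [1, 0, 0, 0, 0, 0, -8.3],
    [1, 0, 0, 0, 0, 0, -8.3],
    [1, 0, 0, 0, 0, 0, -8.3],
    [1, 0, 0, 0, 0, 0, -8.3],
    [1, 0, 0, 0, 0, 0, 0],
  ],
  force=60,
)

```text
clock: 1.1
tcp_pos: [0.1435, -0.608, 0.2449]
tcp_rot: [-180.0, 0.0, -1.9]
contact_force: [0.1, 0.8, 0.3]
opening: -0.0
```

Call:
step_arm(
  motion=[
    [1, 0.028, -0.034, 0, 0, 0, 0],
    [1, 0.028, -0.034, 0, 0, 0, 0],
    [1, 0.028, -0.034, 0, 0, 0, 0],
    [1, 0.028, -0.034, 0, 0, 0, 0],
    [1, 0.028, -0.034, 0, 0, 0, 0],
    [1, 0.028, -0.034, 0, 0, 0, 0],
    [1, 0.028, -0.034, 0, 0, 0, 0],
    [1, 0.028, -0.034, 0, 0, 0, 0],
    [1, 0.028, -0.034, 0, 0, 0, 0],
    [1, 0.028, -0.034, 0, 0, 0, 0],
  ],
)

```text
clock: 2.1
tcp_pos: [0.4363, -0.2768, 0.2453]
tcp_rot: [180.0, -0.0, -2.3]
contact_force: [0.7, -0.7, 0.3]
opening: -0.0003
```

Call:
step_arm(
  motion=[
    [1, 0.028, -0.034, 0, 0, 0, 0],
    [1, 0.028, -0.034, 0, 0, 0, 0],
    [1, 0.028, -0.034, 0, 0, 0, 0],
    [1, 0.028, -0.034, 0, 0, 0, 0],
    [1, 0.028, -0.034, 0, 0, 0, 0],
    [1, 0.028, -0.034, 0, 0, 0, 0],
    [1, 0, 0, 0, 0, 0, 0],
    [1, 0, 0, 0, 0, 0, 0],
  ],
)

```text
clock: 2.9
tcp_pos: [0.6105, -0.0796, 0.2447]
tcp_rot: [180.0, 0.1, -2.1]
contact_force: [-0.4, 0.4, -0.5]
opening: -0.0002
```

Call:
step_arm(
  motion=[
    [1, 0.003, 0, 0.03, 0, 0, 0],
    [1, 0, 0, 0.03, 0, 0, 0],
    [1, 0, 0, 0.03, 0, 0, 0],
    [1, 0, 0, 0.025, 0, 0, 0],
    [1, 0, 0, 0.025, 0, 0, 0],
    [1, 0, 0, 0.02, 0, 0, 0],
    [1, 0, 0, 0.02, 0, 0, 0],
    [1, 0, 0, 0.014, 0, 0, 0],
    [1, 0, 0, 0, 0, 0, 0],
    [1, 0, 0, 0, 0, 0, 0],
  ],
)

```text
clock: 3.9
tcp_pos: [0.6134, -0.0811, 0.0516]
tcp_rot: [180.0, 0.0, -2.1]
contact_force: [-0.3, -0.3, 0.1]
opening: -0.0005
```

Run:
```python
from h import *
p,d=r.read_camera("top"); cv2.imwrite("pics/top1.png",cv2.resize(p[140:260,180:340],None,fx=5,fy=5)[...,::-1])
print(r.state()['contact_force'])
```

```text
[-0.22598022 -0.15978379 -0.1722768 ]
```

View pics/top1.png

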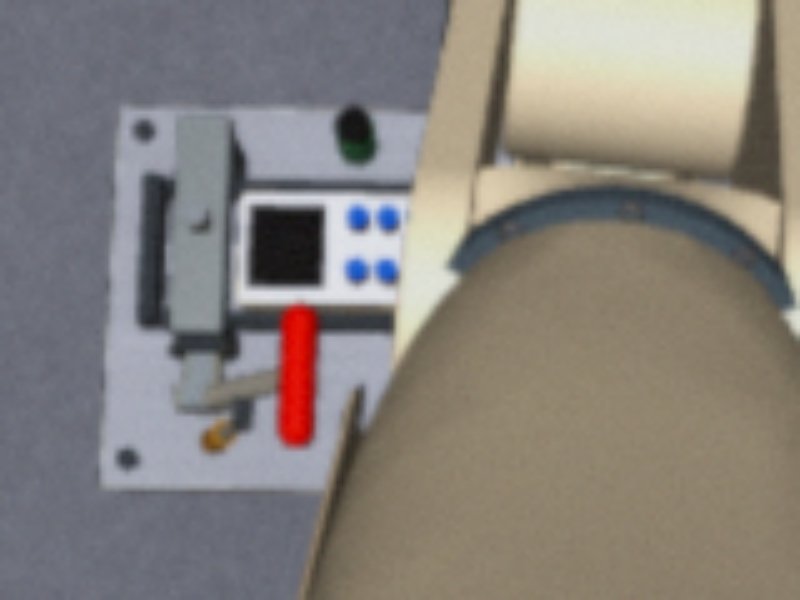

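Pose before contact: the hand is between the two rear vials, the forearm covers the right half of the picture, and the force is zero. I'll approach and push in pieces while watching the force.

Call:
step_arm(
  motion=[
    [1, 0, -0.008, 0, 0, 0, 0],
    [1, 0, -0.006, 0, 0, 0, 0],
    [1, 0, -0.006, 0, 0, 0, 0],
    [1, 0, -0.006, 0, 0, 0, 0],
    [1, 0, -0.006, 0, 0, 0, 0],
    [1, 0, -0.006, 0, 0, 0, 0],
  ],
)

```text
clock: 4.55
tcp_pos: [0.615, -0.0421, 0.0515]
tcp_rot: [180.0, -0.0, -2.0]
contact_force: [-0.4, -3.0, 1.8]
opening: 0.0
```

Run:
```python
from h import *
p,d=r.read_camera("scene"); cv2.imwrite("pics/scene1.png",cv2.resize(p[150:350,180:450],None,fx=2.9,fy=2.9)[...,::-1])
s=r.state();print(s['contact_force'],s['tcp_pos'])
```

```text
[ 0.09535727  0.40571163 -0.55163282] [ 0.61491994 -0.04124649  0.05138287]
```

View pics/scene1.png

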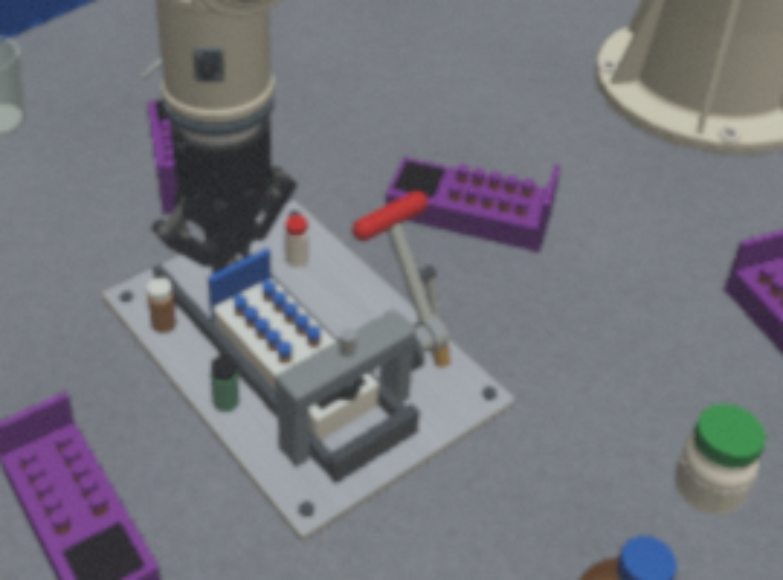

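Contact is made and the carrier is sliding: the plate sits at the hand, and the linkage is clear of the vials and lever. Carrying on.

Call:
step_arm(
  motion=[
    [1, 0, -0.005, 0, 0, 0, 0],
    [1, 0, -0.005, 0, 0, 0, 0],
    [1, 0, -0.005, 0, 0, 0, 0],
    [1, 0, -0.004, 0, 0, 0, 0],
    [1, 0, -0.002, 0, 0, 0, 0],
  ],
)

```text
clock: 5.1
tcp_pos: [0.6155, -0.0211, 0.0513]
tcp_rot: [-180.0, 0.0, -2.0]
contact_force: [0.0, -2.7, 2.0]
opening: 0.0002
```

Call:
step_arm(
  motion=[
    [1, 0, -0.002, 0, 0, 0, 0],
    [1, 0, -0.002, 0, 0, 0, 0],
  ],
)

```text
clock: 5.3
tcp_pos: [0.6157, -0.0175, 0.0513]
tcp_rot: [180.0, 0.0, -2.0]
contact_force: [-0.4, -2.3, 1.7]
opening: 0.0002
```

Call:
step_arm(
  motion=[
    [1, 0, -0.002, 0, 0, 0, 0],
    [1, 0, -0.001, 0, 0, 0, 0],
  ],
)

```text
clock: 5.5
tcp_pos: [0.6157, -0.0158, 0.0513]
tcp_rot: [179.9, 0.0, -2.0]
contact_force: [-1.3, -14.5, 2.6]
opening: -0.0004
```

Call:
step_arm(
  motion=[
    [1, 0, -0.001, 0, 0, 0, 0],
    [1, 0, -0.001, 0, 0, 0, 0],
  ],
)

```text
clock: 5.7
tcp_pos: [0.6157, -0.0157, 0.0514]
tcp_rot: [179.8, 0.0, -1.9]
contact_force: [-2.0, -27.0, 4.2]
opening: 0.0001
```

Force rose to 27 N with no further motion at TCP dock x = -131.4, so the face is at about -120 and the carrier is home. Backing off and going up, then over to the lever.

Call:
step_arm(
  motion=[
    [1, 0, 0.006, 0, 0, 0, 0],
    [1, 0, 0.015, 0, 0, 0, 0],
    [1, 0, 0, -0.03, 0, 0, 0],
    [1, 0, 0, -0.04, 0, 0, 0],
    [1, 0, 0, -0.04, 0, 0, 0],
    [1, 0, 0, -0.04, 0, 0, 0],
    [1, 0, 0, 0, 0, 0, 0],
    [1, 0, 0, 0, 0, 0, 0],
  ],
)

```text
clock: 6.5
tcp_pos: [0.6155, -0.0338, 0.2022]
tcp_rot: [-180.0, -0.1, -2.0]
contact_force: [1.1, 0.1, -1.6]
opening: -0.0002
```

Run:
```python
from h import *
p,d=r.read_camera("scene"); cv2.imwrite("pics/scene2.png",cv2.resize(p[150:350,180:450],None,fx=2.9,fy=2.9)[...,::-1])
s=r.state();print(s['contact_force'],s['tcp_pos'])
z=np.load('dock.npz');a=float(z['ang']);o=z['o'];Rt=np.array([[np.cos(a),-np.sin(a)],[np.sin(a),np.cos(a)]])
print((s['tcp_pos'][:2]*1000-o)@Rt)
```

```text
[-0.82244092  0.01472137 -0.95286465] [ 0.6146489  -0.03372729  0.20078108]
[-149.46779062    0.19729925]
```

View pics/scene2.png

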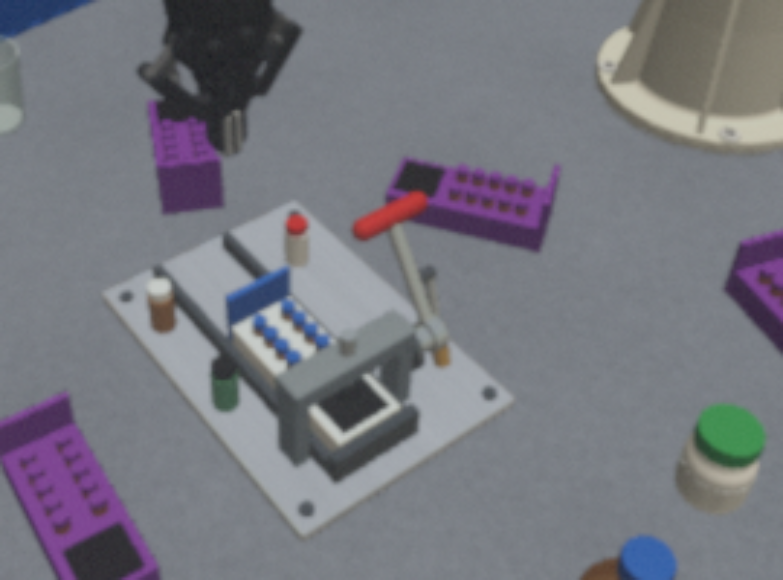

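The carrier's far end is flush with the stop, level on the plate, and the vials are unmoved. Now to the lever.

Call:
step_arm(
  motion=[
    [1, -0.03, -0.015, 0, 0, 0, 0],
    [1, -0.03, -0.015, 0, 0, 0, 0],
    [1, -0.024, -0.015, 0, 0, 0, 0],
    [1, 0, -0.007, 0.02, 0, 0, 0],
    [1, 0, 0, 0.025, 0, 0, 0],
    [1, 0, 0, 0.023, 0, 0, 0],
    [1, 0, 0, 0, 0, 0, 0],
    [1, 0, 0, 0, 0, 0, 0],
  ],
)

```text
clock: 7.35
tcp_pos: [0.5321, 0.0213, 0.1323]
tcp_rot: [180.0, 0.2, -2.0]
contact_force: [0.8, -0.8, 0.2]
opening: 0.0002
```

Run:
```python
from h import *
p,d=r.read_camera("scene"); cv2.imwrite("pics/scene3.png",cv2.resize(p[150:350,180:450],None,fx=2.9,fy=2.9)[...,::-1])
s=r.state();print(s['contact_force'],s['tcp_pos'])
z=np.load('dock.npz');a=float(z['ang']);o=z['o'];Rt=np.array([[np.cos(a),-np.sin(a)],[np.sin(a),np.cos(a)]])
print((s['tcp_pos'][:2]*1000-o)@Rt)
```

```text
[-0.44992407 -0.56469378 -0.23684546] [0.53290281 0.02126919 0.13320022]
[-97.23458374  83.73607673]
```

View pics/scene3.png

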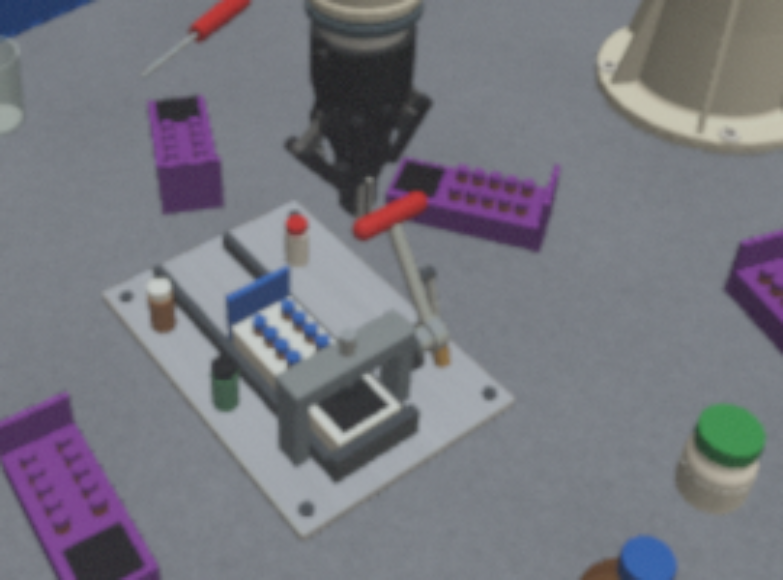

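The fingertips are behind the middle of the red bar, clear by about 20 mm. Pushing with a slight rise.

Call:
step_arm(
  motion=[
    [1, 0, -0.008, 0, 0, 0, 0],
    [1, 0, -0.008, 0, 0, 0, 0],
    [1, 0, -0.006, 0, 0, 0, 0],
    [1, 0, -0.006, -0.001, 0, 0, 0],
    [1, 0, -0.007, -0.002, 0, 0, 0],
    [1, 0, -0.007, -0.002, 0, 0, 0],
  ],
)

```text
clock: 8.0
tcp_pos: [0.5352, 0.0632, 0.1394]
tcp_rot: [179.9, -0.1, -2.0]
contact_force: [0.2, -6.5, 5.1]
opening: 0.0001
```

Call:
step_arm(
  motion=[
    [1, 0, -0.007, -0.002, 0, 0, 0],
    [1, 0, -0.007, -0.002, 0, 0, 0],
    [1, 0, -0.007, -0.002, 0, 0, 0],
    [1, 0, -0.007, -0.001, 0, 0, 0],
  ],
)

```text
clock: 8.4
tcp_pos: [0.5356, 0.0922, 0.1456]
tcp_rot: [-180.0, -0.0, -2.0]
contact_force: [-0.7, -1.0, 1.0]
opening: 0.0
```

Call:
step_arm(
  motion=[
    [1, 0, -0.006, 0, 0, 0, 0],
    [1, 0, -0.006, 0, 0, 0, 0],
    [1, 0, -0.006, 0, 0, 0, 0],
    [1, 0, -0.004, 0, 0, 0, 0],
    [1, 0, 0, 0, 0, 0, 0],
    [1, 0, 0, 0, 0, 0, 0],
  ],
)

```text
clock: 9.0
tcp_pos: [0.5361, 0.1134, 0.1452]
tcp_rot: [180.0, 0.0, -2.0]
contact_force: [-0.5, 0.6, 0.4]
opening: -0.0001
```

Run:
```python
from h import *
p,d=r.read_camera("scene"); cv2.imwrite("pics/scene4.png",cv2.resize(p[150:350,180:450],None,fx=2.9,fy=2.9)[...,::-1])
s=r.state();print(s['contact_force'],s['tcp_pos'])
```

```text
[-0.03673524  0.97286174  0.10603631] [0.53616214 0.11321807 0.14518773]
```

View pics/scene4.png

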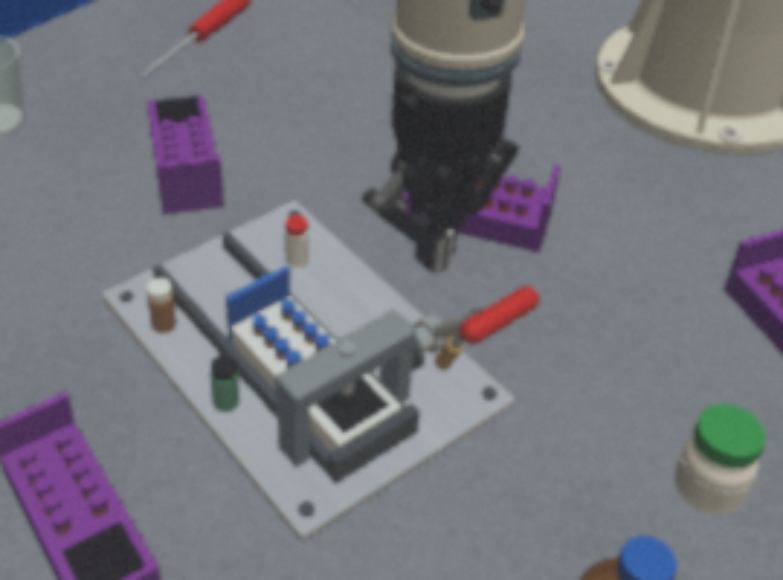

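The lever has snapped over and the bar now lies towards dock +x at about (500,315). The foot is down on the pad. I'll retreat back and up, clear of the top view, then check.

Call:
step_arm(
  motion=[
    [1, 0, 0.02, -0.01, 0, 0, 0],
    [1, 0, 0.02, -0.03, 0, 0, 0],
    [1, 0, 0.02, -0.04, 0, 0, 0],
    [1, -0.01, 0.04, -0.02, 0, 0, 0],
    [1, -0.02, 0.045, 0, 0, 0, 0],
    [1, -0.02, 0.045, 0, 0, 0, 0],
    [1, -0.02, 0.045, 0, 0, 0, 0],
    [1, -0.02, 0.045, 0, 0, 0, 0],
    [1, -0.02, 0.045, 0, 0, 0, 0],
    [1, 0, 0, 0, 0, 0, 0],
  ],
)

```text
clock: 10.05
tcp_pos: [0.4123, -0.2121, 0.2455]
tcp_rot: [179.9, 0.0, -2.3]
contact_force: [0.3, 0.7, -0.2]
opening: -0.0
```

Run:
```python
from h import *
p,d=r.read_camera("top"); cv2.imwrite("pics/top5.png",p[...,::-1])
c=cam("top");W=pts(d,*c)
z=np.load('dock.npz');a=float(z['ang']);o=z['o'];Rt=np.array([[np.cos(a),-np.sin(a)],[np.sin(a),np.cos(a)]])
hsv=cv2.cvtColor(p,cv2.COLOR_RGB2HSV)
f=lambda m:(np.r_[((np.median(W[m],0)[:2]*1000-o)@Rt),np.median(W[m],0)[2]*1000].round(1),m.sum())
roi=np.zeros(d.shape,bool);roi[150:250,190:330]=1;roi&=d>0
red=roi&((hsv[...,0]<9)|(hsv[...,0]>171))&(hsv[...,1]>150)&(hsv[...,2]>100)
u=np.indices(d.shape)[1]
print("bar",f(red&(u<260)),"cap",f(red&(u>270)))
bl=roi&(hsv[...,0]>99)&(hsv[...,0]<126)&(hsv[...,1]>120)&(W[...,2]>.064)
print("plate top",f(bl))
z0=np.load("top0.npz");df=np.abs(z0['p'].astype(int)-p).sum(2)
print(r.state()['contact_force'])
cv2.imwrite("pics/diff5.png",np.clip(df,0,255).astype(np.uint8))
```

```text
bar (array([ 58.6,  76.2, 141.1]), np.int64(65)) cap (array([-169.8,   76.2,   58. ]), np.int64(40))
plate top (array([-117.1,    1.5,   71.7]), np.int64(45))
[0.45718437 0.71418963 0.48606892]
```

View pics/top5.png

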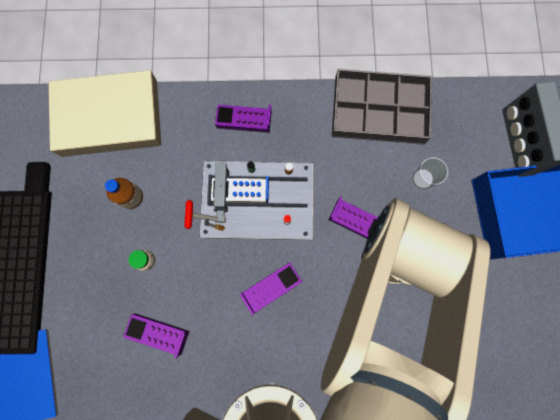

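View pics/diff5.png

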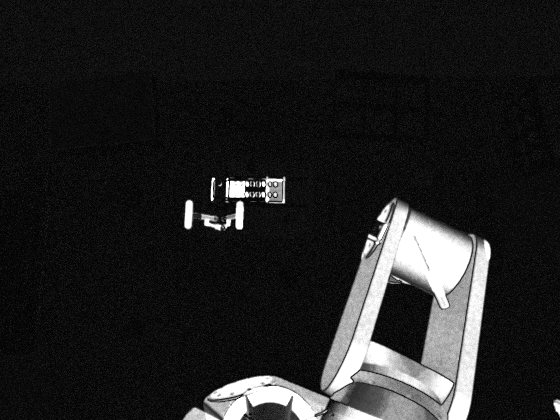

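The top view shows the bar at (189,214), partly cut off by my ROI. The diff image shows only the carrier, lever and arm moved. I'll re-measure the bar without the clipping.

Run:
```python
from h import *
p,d=r.read_camera("top")
c=cam("top");W=pts(d,*c)
z=np.load('dock.npz');a=float(z['ang']);o=z['o'];Rt=np.array([[np.cos(a),-np.sin(a)],[np.sin(a),np.cos(a)]])
hsv=cv2.cvtColor(p,cv2.COLOR_RGB2HSV)
m=np.zeros(d.shape,bool);m[195:235,175:260]=1;m&=(d>0)&((hsv[...,0]<9)|(hsv[...,0]>171))&(hsv[...,1]>150)&(hsv[...,2]>100)&(W[...,2]>.1)
v,u=np.nonzero(m); q=ray([[u.mean(),v.mean()]],.138,c)[0,:2]
x=((q*1000-o)@Rt); print(x, "angle",0.6+np.arcsin(x[0]/100), np.median(W[m],0))
r.close_job()
```

```text
[65.23584465 82.65917445] angle 1.3106920595651008 [0.53969728 0.18228059 0.14350177]
the job is handed in; nothing more can be done
```

I pushed the carrier home by its blue plate, then pushed the red lever past its dead point until it snapped into lock. I backed the arm clear and handed the job in at about 10 s.

- **Carrier:** pushing against the stop, the force rose to about 27 N with no further motion, which puts the plate face at about dock x = -120 mm. In the final top view the plate's top reads -117 mm, 3 mm off. That is within what I'd expect from the camera and the plate's own thickness.
- **Lever:** the red bar measures dock x ≈ 65 mm, y ≈ 83 mm. That is a lever angle of about 1.31 rad, above the 1.2 that counts as locked. My first bar reading (59 mm) was wrong because my image mask cut off part of the bar, so I measured it again.
- **Foot:** in the scene picture it looks down on the black pad. I did not measure its pressing force.
- **Other things:** comparing the top view before and after, only the carrier, the lever and the arm changed. The vials, bottles and purple look-alikes stayed put, and nothing was touching the robot when I handed in.

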